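# Free the ratchet and press the plug home

## Task

On the small hand press, first press the thumb tab of the ratchet pawl right down with the fingertips, so that the pawl swings clear of the teeth and stays clear, while the arm is still up. Then push the arm down by its crossbar until the arm is level and has pressed the brass plug fully home in the black housing. Do not touch the plug with the fingers, do not swing the arm up out of the way, and leave the loose things beside the press where they are.

Things in the scene. Friction and masses are not known exactly. Their poses are not given: they have to be found in the camera images.
- press: Hand press, fixed, upright; teal base 320 x 100 x 15 mm (x -125 to 195). Origin: on the table below the arm's hinge; z up, x along the arm, away from the pawl tab. Hinge axis parallel to y at x 0, z 95 mm, between teal cheeks (x, y within 22 mm, top at z 123). Black housing 52 x 52 mm centred at x 95, y 0, its top at z 52.
- press_arm (a joint): Steel arm's angle above level, rad: 0 = level, plug home, hard stop. Starts at 0.72 to 0.95; not to go above 1.02. Stays where it is left. An engaged pawl stops it at about 0.70. With the pawl free, about 1 to 6 N at the crossbar moves it down, 7 to 14 N over the last 0.1 rad where its foot presses the plug in. Arm 16 mm wide, 20 thick.
- crossbar (a point): Centre of the black crossbar at the arm's end: round bar 20 mm thick, 90 mm long, parallel to the press's y axis, 175 mm from the hinge, up to 0.25 m above the table at the start. Push on its top. As the arm goes down the bar follows a circle of 175 mm about the hinge, down and away from it.
- press_pawl (a joint): Angle of the ratchet pawl, rad: 0 = engaged in the teeth (start), above 0.30 clear of them, 0.42 = pressed right down to its stop. Stiff friction and no spring: it stays where it is left. Pivot parallel to the press's y axis at x -40, z 45 mm in the press's frame.
- pawl_tab (a point): Centre of the top face of the pawl's flat steel thumb tab, 32 mm (along the press's x) x 36 x 7 mm, at x -106, z 80 mm in the press's frame when engaged. About 5 N moves it; it swings down 28 mm and 8 mm further from the hinge, tilting by 0.42 rad, to a stop at x -114, z 52 mm.
- plug: Brass plug to be pressed in: round flat head 28 mm wide, 8 mm thick, its shank in the housing, below the arm. Origin: centre of the head's underside, at x 95, y 0 in the press's frame; z 59 to 62 mm at the start (7 to 10 mm above the housing), 52 mm when home.
- spare_plug: Loose brass plug of the same shape, 30 mm tall, standing head up on the table beside the press. Origin: centre of its underside. To be left alone.
- jar: Loose jar, 48 mm in diameter, 75 mm tall, standing beside the press. Origin: centre of its underside. To be left alone.
- screwdriver: Loose screwdriver lying on the table beside the press, along its own x axis. To be left alone.

How it is judged:
By the outcome, as a careful person would: the job done as asked, in the order asked, and still so for the second after the job is handed in, with the robot touching nothing.
It also fails if it takes over 48 s, if anything falls off the work surface, if the arm or the gripper's body presses on something with over 40 N, if the wrist force passes 120 N, or if a joint passes its speed limit or range.

## Robot

A 6-joint arm with a two-finger parallel gripper is mounted at the origin on the work surface. World frame = base frame: x ahead of the robot, y to its left, z up, the work surface at z = 0. Lengths are in m, angles in rad, forces in N, time in s.
With the tool pointing down it reaches from about 0.25 to 0.8 m from the base axis. Payload 3.9 kg.
Tool frame: the origin (TCP) lies midway between the tips of the shut fingers; the grasp point (between the pads) lies 19 mm behind it; z points along the fingers, y is the line along which they close (so a half turn about z gives the same grasp; the last joint's range is limited). The gripper opens to 85 mm and grips with 20 to 120 N. Pads are 22 mm wide; open, the fingers measure 114 mm over their backs; the gripper's body (76 mm by 85 mm) begins 54 mm behind the grasp point. The pads swing forward as they close: fully open they stand 13 mm farther back than shut.
Start: joints at [1.286, 0.26, -0.138, 1.173, 0, 1.571], TCP at [0.148, 0.504, 0.231] pointing down, gripper open.
Joint ranges: [-2.78, 2.78], [-0.83, 1.72], [-1.28, 1.37], [-1.9, 2.12], [-1.57, 1.48], [-3.14, 3.14]. Speed limits (rad/s): [2.57, 2.57, 3.14, 3.14, 3.14, 3.14].

## Interface

Orientations are given as a unit quaternion [w, x, y, z].
In Python, from bench import readout, vision, ticket gives the robot as it stands. The module is installed in compiled form; this text tells all that it offers.
- The arm moves only by the tool jog_arm, never from a script. Its argument "plan" is a list of rows, each a list of 7 numbers: the shift along the tool's x, y, z in m, then the turn, a rotation vector about the tool's x, y, z in degrees, then the finger opening in m, from 0 to 0.0854. In form: [[tx, ty, tz, rx, ry, rz, jaw], ...]. A call has 1 to 20 rows; each row shifts and turns the commanded pose from where the row before left it, along the tool's axes as they then stand; what a row does not reach is not made up. A row lasts 1/10 s, in which the tool goes at most 50 mm and 8.59 degrees, less where a joint would pass 70% of its speed; a pose out of reach is approached as far as the arm can. A call with a gripper value outside its range is refused whole. The fingers move at their own pace and stop on an object; "grip_force" is the grip in N (left out, the last holds). Time passes only in rows, so rows that do not move let the fingers close. It gives the time, the measured TCP pose, the force, the opening and the grip force at its end, in the units of the state.
- readout.sense(): the state, without advancing time (a new reading comes with each control period).
- vision.camera(name): name is "scene" or "side" or "wrist"; returns the picture (384x512x3 uint8, red, green, blue); there is no depth.
- vision.camera_info(name): a dict with "K" (3x3 intrinsics, pixels), "k1" (the pictures are not rectified: a ray, as slopes to the right and down, at radius r is drawn at 1 + k1 r^2 times it, then the intrinsics apply), "rvec" (rotation vector, rad) and "tvec" (3), from world to camera coordinates, as OpenCV has them. Camera axes: x right, y down, z forward; pixel columns grow to the right and rows downward; lengths in m; the calibration is good to about 2 mm. A picture is of the moment at which its call begins: read the wrist's pose just before it. camera_info takes no time and is no camera call; for the wrist camera it gives the pose at the moment of the call.
- ticket.close_job(): hands the job in; it is judged then, once.
The state is a dict: "time_s": time; "q": joint angles; "qvel": joint speeds; "joint_torque": joint torques, N m; "position": TCP position; "eef_rot": TCP orientation; "contact_force": force on the tool from outside, world axes, zero at the start; "wrist_torque": the same for the moment, N m; "finger_gap": finger opening in m; "grasp_force": force on a finger pad.
Only numpy, scipy, OpenCV 4.12 (cv2) and the standard library are available. Lean on these libraries where they do the work, as an engineer would, in place of code of your own. Each camera call takes 0.05 s, during which the arm holds its last target. There are 200 camera calls.

## Working session

There is one attempt and no reset: what is moved stays moved. The work goes in short steps, Python scripts to look and compute and a tool call to move; the robot and the scene stay as the last step left them, time stands still between calls to the robot, and variables do not carry over. Pictures are saved under pics/ and viewed, at most 10 in all, crops included, and the job is handed in when it is done.

Besides the shell and the picture viewer there is one more tool, called after "Emit:" by a JSON object that holds its "name" and its "arguments", one argument or row to a line. jog_arm: Moves the arm, as the interface text tells. Its arguments: {"type":"object","properties":{"plan":{"type":"array","items":{"type":"array","items":{"type":"number"}}},"grip_force":{"type":"number"}},"required":["plan"]}

```bash
mkdir -p pics
cat > h.py <<'E'
import numpy as np, cv2
from bench import readout, vision, ticket
def ray(info,u,v):
    K=np.array(info["K"],float);k1=info["k1"]
    p=cv2.undistortPoints(np.array([[[u,v]]],float),K,np.array([k1,0,0,0,0.]))[0,0]
    R=cv2.Rodrigues(np.array(info["rvec"],float))[0];t=np.array(info["tvec"],float).ravel()
    return -R.T@t, R.T@np.array([p[0],p[1],1.])
def onz(info,u,v,z):
    o,d=ray(info,u,v); return o+d*(z-o[2])/d[2]
def tri(i1,p1,i2,p2):
    o1,d1=ray(i1,*p1);o2,d2=ray(i2,*p2)
    s=np.linalg.lstsq(np.c_[d1,-d2],o2-o1,rcond=None)[0]
    a=o1+s[0]*d1;b=o2+s[1]*d2
    return (a+b)/2,np.linalg.norm(a-b)
def proj(info,P):
    return cv2.projectPoints(np.array(P,float).reshape(-1,3),np.array(info["rvec"],float),np.array(info["tvec"],float),np.array(info["K"],float),np.array([info["k1"],0,0,0,0.]))[0][:,0]
E
python3 - <<'E'
from h import *
s=readout.sense();print(s)
ims=[]
for n in("scene","side"):
    im=vision.camera(n);cv2.imwrite(f"pics/{n}0.png",im[:,:,::-1]);i=vision.camera_info(n);print(n,ray(i,256,192),i)
E
```

```text
{'time_s': 0.0, 'q': array([ 1.28604261e+00,  2.60674026e-01, -1.39360225e-01,  1.17269333e+00,
       -1.55491412e-05,  1.57078039e+00]), 'qvel': array([ 0.00092134,  0.00088217,  0.00061457, -0.00240956, -0.00227274,
       -0.00067298]), 'joint_torque': array([-2.74405436e-03, -4.05678248e+01,  2.53922331e+01,  1.85511267e-02,
       -2.69869070e-04,  6.71586946e-06]), 'position': array([0.14729937, 0.50321166, 0.23047348]), 'eef_rot': array([-1.29330630e-04,  1.41888359e-01,  9.89882196e-01, -9.56958394e-04]), 'contact_force': array([-0.13932905,  0.94078863,  0.16920068]), 'wrist_torque': array([0.03028769, 0.01390743, 0.01507836]), 'grasp_force': 0.0, 'finger_gap': 0.0856542631470312}
scene (array([ 1.17187121, -0.05744887,  0.49265644]), array([-0.83870618,  0.03211216, -0.54373208])) {'K': array([[459.63150655,   0.        , 260.59436117],
       [  0.        , 459.63150655, 191.09179347],
       [  0.        ,   0.        ,   1.        ]]), 'k1': -0.009445972461463286, 'rvec': array([ 1.66213434,  1.56130969, -0.86179209]), 'tvec': array([-0.00417373, -0.22212564,  1.25297074])}
side (array([0.44762074, 0.55104304, 0.50496324]), array([ 0.16349767, -0.78861763, -0.59275258])) {'K': array([[427.11245689,   0.        , 255.58971216],
       [  0.        , 427.11245689, 191.15059693],
       [  0.        ,   0.        ,   1.        ]]), 'k1': -0.008431615681946624, 'rvec': array([ 0.31773715, -2.71401773,  1.37960141]), 'tvec': array([0.54662107, 0.15746216, 0.65985733])}
```

View pics/scene0.png

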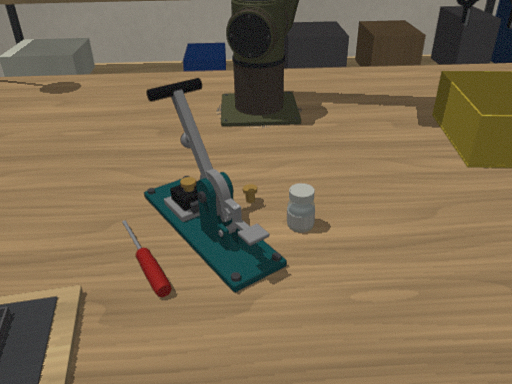

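View pics/side0.png

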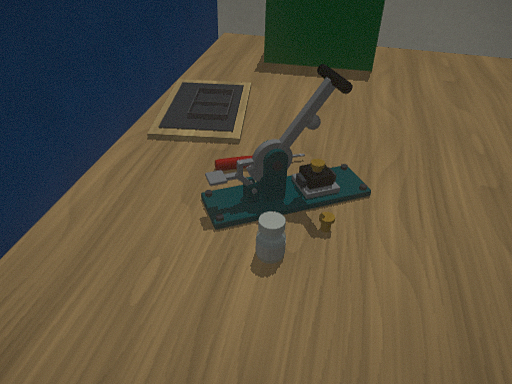

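The scene view shows the tab at about (254,233), the crossbar from (150,95) to (200,84), and base corners at (286,260), (237,285) and (147,190). In the side view the tab is at (216,177), the crossbar runs from (320,70) to (348,88), and the jar and spare plug stand on the +y side of the press.

Run:
```python
from h import *
a=vision.camera_info("scene");b=vision.camera_info("side")
np.set_printoptions(precision=4,suppress=True)
for n,i in(("scene",a),("side",b)):
    im=cv2.imread(f"pics/{n}0.png");h=cv2.cvtColor(im,cv2.COLOR_BGR2HSV)
    m=cv2.inRange(h,(80,100,30),(100,255,200))
    if n=="side": m[:100]=0
    else: m[:150]=0
    m=cv2.morphologyEx(m,cv2.MORPH_OPEN,np.ones((3,3)))
    c=max(cv2.findContours(m,0,2)[0],key=cv2.contourArea)
    hull=cv2.convexHull(c)[:,0]
    ap=cv2.approxPolyDP(hull,4,True)[:,0]
    for p in ap: print(n,p,onz(i,*p,.015),onz(i,*p,0.))
for n,p,q in(("tab",(254,233),(216,177)),("barA",(151,95),(348,88)),("barA'",(151,95),(322,70)),("barB",(199,84),(322,70)),("barB'",(199,84),(348,88)),("plugtop",(188,182),(319,164)),("jar",(302,190),(271,219))):
    print(n,*tri(a,p,b,q))
```

```text
scene [145 192] [ 0.4196 -0.242   0.015 ] [ 0.3959 -0.2478  0.    ]
scene [176 181] [ 0.3832 -0.1863  0.015 ] [ 0.3585 -0.1903 -0.    ]
scene [208 180] [ 0.3841 -0.1227  0.015 ] [ 0.3594 -0.1247  0.    ]
scene [285 265] [0.644  0.0051 0.015 ] [ 0.6274  0.0071 -0.    ]
scene [233 290] [ 0.6917 -0.0748  0.015 ] [ 0.6767 -0.0754  0.    ]
side [360 180] [ 0.3869 -0.1937  0.015 ] [ 0.3851 -0.2165  0.    ]
side [359 192] [ 0.3877 -0.151   0.015 ] [ 0.3859 -0.1725  0.    ]
side [306 202] [ 0.4845 -0.0933  0.015 ] [ 0.4856 -0.113   0.    ]
side [335 167] [ 0.4401 -0.2298  0.015 ] [ 0.4399 -0.2537  0.    ]
side [349 169] [ 0.4107 -0.2295  0.015 ] [ 0.4096 -0.2534  0.    ]
tab [ 0.6431 -0.0413  0.0791] 0.00021230037070865833
barA [ 0.4378 -0.1984  0.2103] 0.01168365711238692
barA' [ 0.4888 -0.1903  0.2353] 4.993072867226959e-05
barB [ 0.4866 -0.1174  0.2557] 0.011948691124001551
barB' [ 0.4405 -0.1198  0.2346] 0.002332694053544178
plugtop [ 0.4717 -0.1511  0.0658] 0.0005508984127470638
jar [0.5278 0.0442 0.0758] 0.0007742804842208078
```

Emit:
{"name": "jog_arm", "arguments": {
  "plan": [
    [-0.0351,-0.0211,0,0,0,0,0],
    [-0.0351,-0.0211,0,0,0,0,0],
    [-0.0351,-0.0211,0,0,0,0,0],
    [-0.0351,-0.0211,0,0,0,0,0],
    [-0.0351,-0.0211,0,0,0,0,0],
    [-0.0351,-0.0211,0,0,0,0,0],
    [-0.0351,-0.0211,0,0,0,0,0],
    [-0.0351,-0.0211,0,0,0,0,0],
    [-0.0351,-0.0211,0,0,0,0,0],
    [-0.0351,-0.0211,0,0,0,0,0],
    [-0.0351,-0.0211,0,0,0,0,0],
    [-0.0351,-0.0211,0,0,0,0,0],
    [-0.0351,-0.0211,0,0,0,0,0],
    [-0.0351,-0.0211,0,0,0,0,0],
    [-0.0351,-0.0211,0,0,0,0,0],
    [-0.0351,-0.0211,0,0,0,0,0],
    [-0.0351,-0.0211,0,0,0,0,0],
    [-0.0351,-0.0211,0,0,0,0,0]
  ]
}}

```text
time_s: 1.9
position: [0.6478, -0.0396, 0.2307]
eef_rot: [-0.001, 0.142, 0.99, 0.0]
contact_force: [0.4, 0.9, 0.1]
finger_gap: 0.0002
grasp_force: 0.0
```

Emit:
{"name": "jog_arm", "arguments": {
  "plan": [
    [0,0,0,0,0,8.15,0],
    [0,0,0,0,0,8.15,0],
    [0,0,0,0,0,8.15,0],
    [0,0,0,0,0,8.15,0],
    [0,0,0,0,0,8.15,0],
    [0,0,0,0,0,8.15,0],
    [0,0,0,0,0,8.15,0],
    [0,0,0,0,0,8.15,0],
    [0,0,0,0,0,8.15,0],
    [0,0,0,0,0,8.15,0],
    [0,0,0,0,0,8.15,0],
    [0,0,0,0,0,8.15,0],
    [0,0,0,0,0,8.15,0],
    [0,0,0,0,0,8.15,0],
    [0,0,0,0,0,8.15,0],
    [0,0,0,0,0,8.15,0],
    [0,0,0,0,0,0,0],
    [0,0,0,0,0,0,0]
  ]
}}

```text
time_s: 3.7
position: [0.6469, -0.0382, 0.2309]
eef_rot: [-0.0, 0.958, 0.288, -0.0]
contact_force: [-0.5, 0.8, 0.2]
finger_gap: 0.0
grasp_force: 0.0
```

Emit:
{"name": "jog_arm", "arguments": {
  "plan": [
    [0,0,0.035,0,0,0,0],
    [0,0,0.035,0,0,0,0],
    [0,0,0.035,0,0,0,0],
    [0,0,0.025,0,0,0,0],
    [0,0,0.005,0,0,0,0],
    [0,0,0,0,0,0,0]
  ]
}}

```text
time_s: 4.3
position: [0.6464, -0.0381, 0.0956]
eef_rot: [-0.0, 0.958, 0.287, -0.001]
contact_force: [-0.1, 0.0, -0.5]
finger_gap: -0.0003
grasp_force: 0.0
```

Run:
```python
from h import *
a=vision.camera("scene")[130:310,130:330];b=vision.camera("side")[60:240,170:390]
im=np.hstack([cv2.resize(a,(400,360)),cv2.resize(b,(400,360))])
cv2.imwrite("pics/a1.png",im[:,:,::-1])
```

```text
(no output)
```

View pics/a1.png

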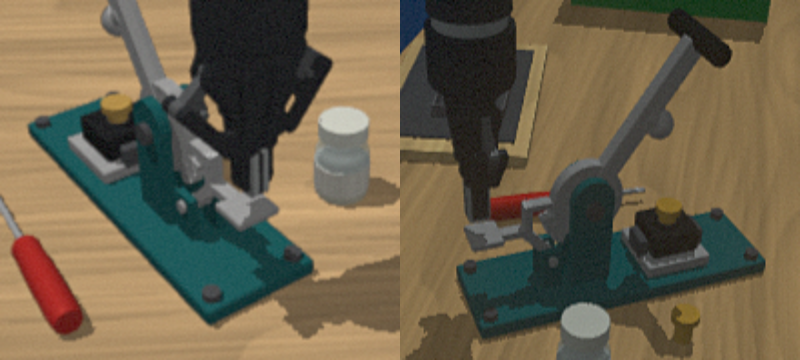

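The shut fingertips (left crop, 258,185) stand about 15 mm above the tab (250,205), roughly centred, and everything else is clear of the gripper. Pressing down now.

Emit:
{"name": "jog_arm", "arguments": {
  "plan": [
    [0,0,0.006,0,0,0,0],
    [0,0,0.006,0,0,0,0],
    [0,0,0.005,0,0,0,0],
    [0,0,0.005,0,0,0,0],
    [0.001,0,0.005,0,0,0,0],
    [0.001,0,0.005,0,0,0,0],
    [0,0,0.003,0,0,0,0],
    [0,0,0.002,0,0,0,0],
    [0,0,0,0,0,0,0]
  ]
}}

```text
time_s: 5.3
position: [0.653, -0.0351, 0.0612]
eef_rot: [-0.001, 0.958, 0.287, 0.005]
contact_force: [3.6, 4.9, 4.7]
finger_gap: 0.0004
grasp_force: 3.1
```

Emit:
{"name": "jog_arm", "arguments": {
  "plan": [
    [0,0,0.003,0,0,0,0],
    [0,0,0.003,0,0,0,0],
    [0,0,0.002,0,0,0,0],
    [0,0,0,0,0,0,0]
  ]
}}

```text
time_s: 5.7
position: [0.6537, -0.0349, 0.0534]
eef_rot: [-0.001, 0.958, 0.287, 0.005]
contact_force: [5.9, 5.4, 3.7]
finger_gap: -0.0002
grasp_force: 3.4
```

Emit:
{"name": "jog_arm", "arguments": {
  "plan": [
    [0,0,0.002,0,0,0,0],
    [0,0,0.002,0,0,0,0],
    [0,0,0.002,0,0,0,0],
    [0,0,0,0,0,0,0]
  ]
}}

```text
time_s: 6.1
position: [0.6541, -0.0348, 0.0504]
eef_rot: [-0.0, 0.958, 0.287, 0.006]
contact_force: [0.6, 6.2, 18.8]
finger_gap: 0.0001
grasp_force: 9.2
```

Force jumped to 19 N, which suggests the stop. A bit more push, then lift off and look.

Emit:
{"name": "jog_arm", "arguments": {
  "plan": [
    [0,0,0.002,0,0,0,0],
    [0,0,0.001,0,0,0,0],
    [0,0,0,0,0,0,0]
  ]
}}

```text
time_s: 6.4
position: [0.6543, -0.0349, 0.0498]
eef_rot: [0.0, 0.958, 0.287, 0.007]
contact_force: [-3.3, 5.8, 29.7]
finger_gap: 0.0001
grasp_force: 14.1
```

Emit:
{"name": "jog_arm", "arguments": {
  "plan": [
    [0,0,-0.01,0,0,0,0],
    [0,0,-0.03,0,0,0,0],
    [0,0,-0.045,0,0,0,0],
    [0,0,-0.045,0,0,0,0],
    [0,0,-0.045,0,0,0,0],
    [0,0,-0.045,0,0,0,0],
    [0,0,-0.02,0,0,0,0],
    [0,0,0,0,0,0,0]
  ]
}}

```text
time_s: 7.2
position: [0.6507, -0.0373, 0.2863]
eef_rot: [0.001, 0.958, 0.286, 0.003]
contact_force: [0.3, 1.1, -0.3]
finger_gap: 0.0001
grasp_force: 0.0
```

Run:
```python
from h import *
a=vision.camera("scene")[60:310,130:330];b=vision.camera("side")[60:240,170:390]
im=np.hstack([cv2.resize(a,(400,500)),cv2.resize(b,(400,500))])
cv2.imwrite("pics/a2.png",im[:,:,::-1])
```

```text
(no output)
```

View pics/a2.png

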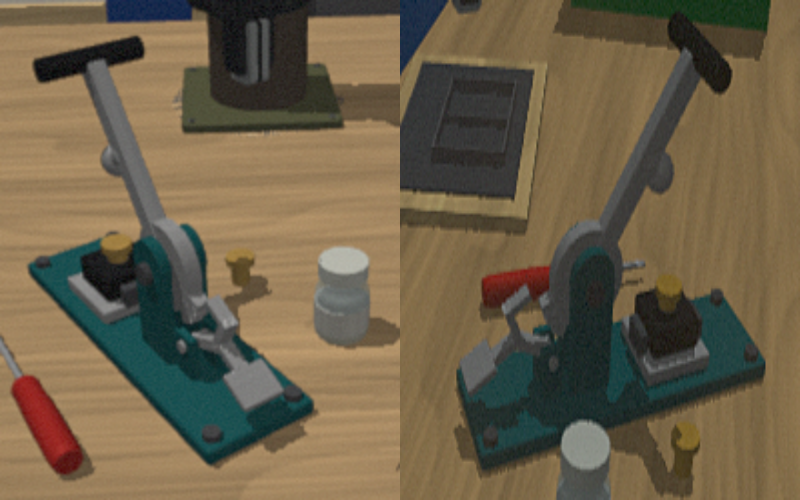

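The tab is now down and tilted near the base in both crops (left 253,385; right 478,367), with the arm still up. The spare plug, jar and screwdriver have not moved. Next, move over the crossbar.

Emit:
{"name": "jog_arm", "arguments": {
  "plan": [
    [-0.025,0,0,0,0,0,0],
    [-0.035,0,0,0,0,0,0],
    [-0.035,0,0,0,0,0,0],
    [-0.035,0,0,0,0,0,0],
    [-0.035,0,0,0,0,0,0],
    [-0.035,-0.002,0,0,0,0,0],
    [-0.021,-0.002,0,0,0,0,0],
    [0,0,0.01,0,0,0,0],
    [0,0,0.015,0,0,0,0],
    [0,0,0,0,0,0,0]
  ]
}}

```text
time_s: 8.3
position: [0.4601, -0.1541, 0.2536]
eef_rot: [-0.002, 0.958, 0.286, -0.003]
contact_force: [-0.8, 0.4, 0.2]
finger_gap: 0.0004
grasp_force: 0.0
```

Run:
```python
from h import *
A=vision.camera_info("scene");B=vision.camera_info("side")
print("tab",tri(A,(256.5,252),B,(213,192)))
a=vision.camera("scene")[30:230,100:300];b=vision.camera("side")[0:200,230:430]
im=np.hstack([cv2.resize(a,(400,400)),cv2.resize(b,(400,400))])
cv2.imwrite("pics/a3.png",im[:,:,::-1])
```

```text
tab (array([ 0.64878852, -0.03830877,  0.04754692]), np.float64(0.00013968298512403987))
```

View pics/a3.png

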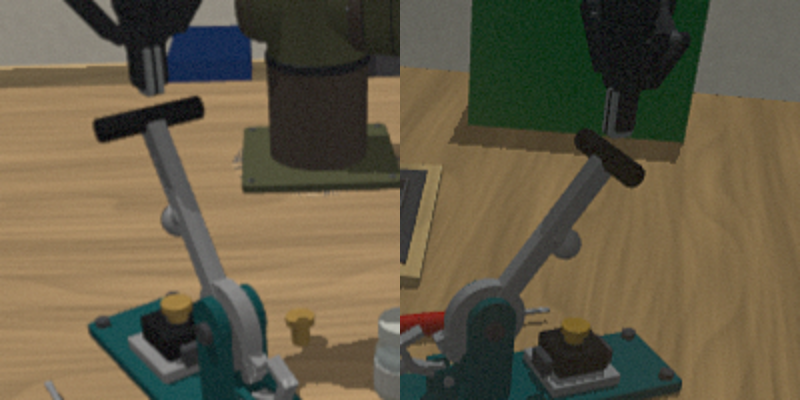

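The fingertips stand just above the crossbar's middle in both crops (left 150,92; right 620,130), and the tab is at z of about 0.048, which is down. Push down along the circle.

Emit:
{"name": "jog_arm", "arguments": {
  "plan": [
    [0,0,0.008,0,0,0,0],
    [-0.004,0,0.005,0,0,0,0],
    [-0.005,0,0.005,0,0,0,0],
    [-0.005,0,0.005,0,0,0,0],
    [-0.005,0,0.005,0,0,0,0],
    [-0.005,0,0.005,0,0,0,0],
    [-0.005,0,0.005,0,0,0,0],
    [-0.004,0,0.005,0,0,0,0],
    [-0.004,0,0.006,0,0,0,0],
    [-0.004,0,0.006,0,0,0,0],
    [-0.004,0,0.006,0,0,0,0]
  ]
}}

```text
time_s: 9.5
position: [0.4216, -0.1814, 0.197]
eef_rot: [0.002, 0.958, 0.286, -0.002]
contact_force: [-6.9, -3.5, 8.9]
finger_gap: -0.0004
grasp_force: 4.1
```

Emit:
{"name": "jog_arm", "arguments": {
  "plan": [
    [-0.002,0,0.006,0,0,0,0],
    [-0.002,0,0.006,0,0,0,0],
    [-0.002,0,0.006,0,0,0,0],
    [-0.002,0,0.006,0,0,0,0],
    [-0.002,0,0.006,0,0,0,0],
    [-0.002,0,0.006,0,0,0,0],
    [-0.002,0,0.006,0,0,0,0],
    [-0.001,0,0.006,0,0,0,0],
    [-0.001,0,0.006,0,0,0,0],
    [-0.001,0,0.006,0,0,0,0],
    [0,0,0,0,0,0,0]
  ]
}}

```text
time_s: 10.6
position: [0.41, -0.1885, 0.1353]
eef_rot: [-0.001, 0.958, 0.286, 0.0]
contact_force: [0.3, -0.1, -0.1]
finger_gap: -0.0002
grasp_force: 0.0
```

Emit:
{"name": "jog_arm", "arguments": {
  "plan": [
    [-0.001,0,0.005,0,0,0,0],
    [0,0,0.005,0,0,0,0],
    [0,0,0.004,0,0,0,0]
  ]
}}

```text
time_s: 10.9
position: [0.4088, -0.1897, 0.1219]
eef_rot: [0.0, 0.958, 0.286, -0.001]
contact_force: [-4.9, -2.2, 9.8]
finger_gap: -0.0
grasp_force: 5.4
```

Run:
```python
from h import *
a=vision.camera("scene")[60:260,100:300];b=vision.camera("side")[40:240,230:430]
im=np.hstack([cv2.resize(a,(400,400)),cv2.resize(b,(400,400))])
cv2.imwrite("pics/a4.png",im[:,:,::-1])
```

```text
(no output)
```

View pics/a4.png

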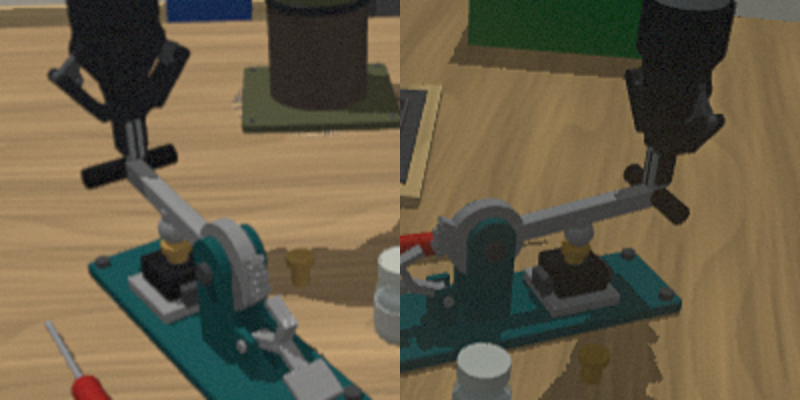

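The fingertips rest on the crossbar's middle (left 135,158; right 655,180), the arm is nearly level and its foot is on the plug. Continue to the stop.

Emit:
{"name": "jog_arm", "arguments": {
  "plan": [
    [-0.001,0,0.005,0,0,0,0],
    [0,0,0.004,0,0,0,0],
    [0,0,0.004,0,0,0,0],
    [0,0,0.003,0,0,0,0],
    [0,0,0.002,0,0,0,0],
    [0,0,0,0,0,0,0]
  ]
}}

```text
time_s: 11.6
position: [0.4079, -0.1904, 0.1046]
eef_rot: [0.0, 0.958, 0.286, -0.0]
contact_force: [-3.9, -1.6, 6.5]
finger_gap: -0.0002
grasp_force: 3.6
```

Emit:
{"name": "jog_arm", "arguments": {
  "plan": [
    [0,0,0.002,0,0,0,0],
    [0,0,0.002,0,0,0,0],
    [0,0,0.001,0,0,0,0],
    [0,0,0,0,0,0,0]
  ]
}}

```text
time_s: 12.0
position: [0.408, -0.1906, 0.1025]
eef_rot: [0.001, 0.958, 0.286, 0.0]
contact_force: [-11.0, 2.2, 33.1]
finger_gap: 0.0001
grasp_force: 16.7
```

Hard stop at 33 N with z about right. Now lift off and check.

Emit:
{"name": "jog_arm", "arguments": {
  "plan": [
    [0,0,0.001,0,0,0,0],
    [0,0,0,0,0,0,0],
    [0,0,-0.005,0,0,0,0],
    [0,0,-0.02,0,0,0,0],
    [0,0,-0.04,0,0,0,0],
    [0,0,-0.045,0,0,0,0],
    [0,0,-0.045,0,0,0,0],
    [0,0,0,0,0,0,0],
    [0,0,0,0,0,0,0]
  ]
}}

```text
time_s: 12.9
position: [0.4096, -0.1903, 0.2542]
eef_rot: [0.001, 0.958, 0.286, 0.002]
contact_force: [-0.3, 0.1, -0.0]
finger_gap: -0.0
grasp_force: 0.0
```

Run:
```python
from h import *
a=vision.camera("scene")[100:300,100:300];b=vision.camera("side")[60:260,200:400]
im=np.hstack([cv2.resize(a,(400,400)),cv2.resize(b,(400,400))])
cv2.imwrite("pics/a5.png",im[:,:,::-1])
```

```text
(no output)
```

View pics/a5.png

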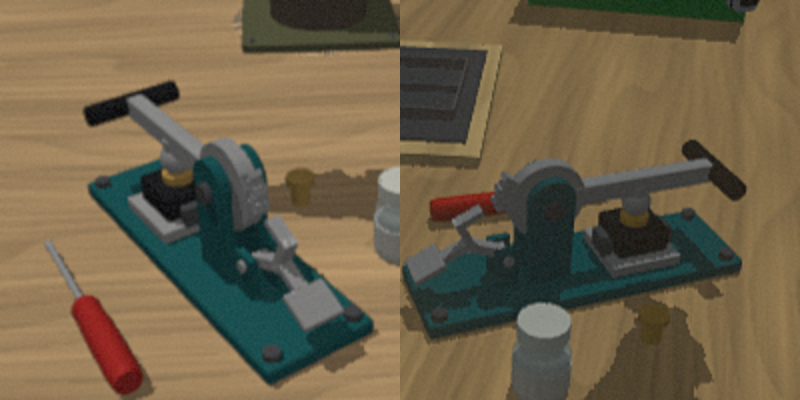

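The arm looks level with the plug head down on the housing (left 178,178; right 635,215), the tab is still down, and the loose things have not moved. I'll check the bar height, then close.

Run:
```python
from h import *
A=vision.camera_info("scene");B=vision.camera_info("side")
p=tri(A,(145,156),B,(343.5,134.5));q=tri(A,(188,146),B,(370,155));print(p,q)
if abs((p[0][2]+q[0][2])/2-.096)<.006: print(ticket.close_job())
```

```text
(array([ 0.43275591, -0.22685041,  0.09773141]), np.float64(0.004471097641511468)) (array([ 0.38214539, -0.15644081,  0.09415477]), np.float64(0.0057462698539716426))
the job is handed in; nothing more can be done
None
```

I pressed the pawl tab down to its stop and then pushed the arm level by its crossbar, seating the plug in the housing. The loose items stayed where they were. The job was handed in at about 13 s, and no verdict came back.

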